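# Take the paste pot off its drying peg and stand it mouth-up

### The job

The red square paste pot hangs upside down on a peg of the drying stand. Lift it up off the peg, put it down and let go of it on the bare wooden bench to change your grip, then take it again and stand it mouth-up in the middle of the round green mat, ready to fill. Do not drop it, and leave the blue pot on its peg and the jar and the hammer where they are.

Things in the scene. Friction and masses are not known exactly. Their poses are not given: they have to be found in the camera images.
- pot: red open square tin, 54 x 54 mm outside, 80 mm tall, walls and foot 4 mm, flat sides (lies steadily on any), metal band at the rim, 150 g. Origin: centre of its mouth (rim plane). z points from mouth to closed foot (up while it hangs mouth-down; down when mouth-up), foot at z = 80 mm; x, y square to the sides. Starts mouth-down on one of the pegs, rim 39 mm above the bench
- blue_pot: a blue pot of the same shape, size and axes, hanging on the other peg; to be left there
- stand: drying stand fixed to the bench: dark steel plate 90 x 270 x 12 mm (long along its y) with two upright pegs at y = +85 and -85 mm; each a 14 mm rod with a white crown disc 32 mm across, its top 115 mm above the bench; a pot hangs with the inside of its foot on the crown. Origin: centre of the plate's underside, on the bench
- peg_a (a point): centre of the crown's top on the stand's peg at its +y end
- peg_b (a point): centre of the crown's top on the stand's peg at its -y end
- mat: the round green mat, 130 mm across and 4 mm thick, fixed flat on the bench. Origin: centre of its underside
- jar: a closed amber glass jar with a brass cap, 60 mm across, 85 mm tall, standing on the bench; to be left alone. Origin: centre of its underside
- hammer: a hammer lying on the bench beyond the jar, long along its own x (about 300 mm), handle to -x; to be left alone
There are look-alikes about, which are no part of the job. Of the things that look like the pot, the smaller one is meant. There is more than one size of the mat; the one meant has the size given above.

How it is judged:
On the way, in this order (a step that is already met when the one before it is completed fails the run):
1. the red pot has been lifted up off its peg (rim over 110 mm above the bench, not touching the stand) (height (world z) of pot above 0.11 m and contact force between pot and stand below 0.05 N), for 0.1 s.
2. the red pot has been put down on the bare bench and let go of: it rests on the bench, still, off the stand and mat, with no finger on it (mouth below 100 mm) (height (world z) of pot below 0.1 m and contact force between pot and the fingers below 0.05 N and contact force between pot and mat below 0.05 N and contact force between pot and stand below 0.05 N and linear speed of pot below 0.03 m/s), for 0.2 s.
At the end, for the whole second after the job is handed in: The red pot stands still, mouth-up (within 0.1 rad) on the green mat, its centre within 25 mm of the mat's centre (so its whole foot is on the mat), rim 84 mm (79 to 89) above the bench; the blue pot (on its peg), the jar and the hammer are within 30 mm of where they were (angle between pot's own z axis and vertical above 3.04 rad and horizontal distance between pot and mat below 0.025 m and height (world z) of pot between 0.079 and 0.089 m and linear speed of pot below 0.02 m/s and distance of each of blue_pot, jar, hammer from where it was at the start of the episode below 0.03 m); the robot touches nothing.
It fails at once if the blue pot, the jar or the hammer is moved more than 30 mm (not (distance of blue_pot from where it was at the start of the episode below 0.03 m) or not (distance of jar from where it was at the start of the episode below 0.03 m) or not (distance of hammer from where it was at the start of the episode below 0.03 m)).
It fails at once if the red pot is dropped (moves faster than 0.7 m/s with no finger on it, a fall of about 25 mm) (linear speed of pot above 0.7 m/s and contact force between pot and the fingers below 0.05 N).
It also fails if it takes over 64 s, if anything falls off the work surface, if the arm or the gripper's body presses on something with over 40 N, if the wrist force passes 120 N, or if a joint passes its speed limit or range.

### The arm

A 7-joint arm with a two-finger parallel gripper is mounted at the origin on the work surface. World frame = base frame: x ahead of the robot, y to its left, z up, the work surface at z = 0. Lengths are in m, angles in rad, forces in N, time in s.
With the tool pointing down it reaches from about 0.35 to 0.9 m from the base axis. Payload 8.1 kg.
Tool frame: the origin (TCP) lies midway between the tips of the shut fingers; the grasp point (between the pads) lies 19 mm behind it (arm.grip_point_offset is the distance from the TCP to the grasp point, in m); z points along the fingers, y is the line along which they close (so a half turn about z gives the same grasp; the last joint's range is limited). The gripper opens to 92 mm and grips with 3 to 60 N. Pads are 19 mm wide; open, the fingers measure 130 mm over their backs; the gripper's body (75 mm by 190 mm) begins 47 mm behind the grasp point.
Start: joints at [-1.43, 0.434, 0.025, 1.573, -0.012, 1.134, -0.075], TCP at [0.151, 0.607, 0.227] pointing down, gripper open.
Joint ranges: [-2.62, 2.62], [-0.44, 2.09], [-1.27, 1.32], [0.08, 2.57], [-1.32, 4.46], [0.12, 2], [-2.74, 2.74]. Speed limits (rad/s): [2.22, 2.22, 3.01, 3.01, 3.14, 3.14, 3.14].

### API

Orientations are given as a unit quaternion [w, x, y, z].
In Python, from bench import arm gives the robot as it stands.
- The arm moves only by the shell command python3 -m pendant 'ROWS' [FORCE]. ROWS is text: rows parted by semicolons, each of 7 numbers parted by spaces: the shift along the tool's x, y, z in cm, then the turn, a rotation vector about the tool's x, y, z in rad, then the finger opening in cm, from 0 to 9.18. In form: x y z ax ay az gripper; .... A call has 1 to 8 rows; each row shifts and turns the commanded pose from where the row before left it, along the tool's axes as they then stand; what a row does not reach is not made up. A row lasts 1/8 s, in which the tool goes at most 62.5 mm and 10.7 degrees, less where a joint would pass 70% of its speed; a pose out of reach is approached as far as the arm can. A call is refused whole if a number of a shift passes 6.25 or a number of a turn 0.188, either way. A call with a gripper value outside its range is refused whole. The fingers move at their own pace and stop on an object; FORCE is the grip in N (left out, the last holds). Time passes only in rows, so rows that do not move let the fingers close. It gives the time, the measured TCP pose, the force, the opening and the grip force at its end, in the units of the state.
- arm.get_state(): the state, without advancing time (a new reading comes with each control period).
- arm.snapshot(name): name is "side" or "top"; returns the picture (420x560x3 uint8, red, green, blue); there is no depth.
- arm.camera_info(name): a dict with "fovy" (degrees; the focal length in pixels is half the picture's height over the tangent of half this angle, whatever the lens; pixels are square), "cx", "cy" (the principal point, pixels), "R" (3x3) and "t" (3): a world point X has camera coordinates R X + t. Camera axes: x right, y down, z forward; pixel columns grow to the right and rows downward; lengths in m; the calibration is good to about 2 mm. A picture is of the moment at which its call begins. camera_info takes no time and is no camera call.
- arm.sign_off(): hands the job in; it is judged then, once.
The state is a dict: "time": time; "q": joint angles; "qd": joint speeds; "joint_torque": joint torques, N m; "ee_pos": TCP position; "tcp_rot": TCP orientation; "force": force on the tool from outside, world axes, zero at the start; "wrist_torque": the same for the moment, N m; "gripper_width": finger opening in m; "grasp_force": force on a finger pad.
Only numpy, scipy, OpenCV 4.12 (cv2) and the standard library are available. Lean on these libraries where they do the work, as an engineer would, in place of code of your own. Each camera call takes 0.05 s, during which the arm holds its last target. There are 200 camera calls.

## Working session

There is one attempt and no reset: what is moved stays moved. The work goes in short steps, Python scripts to look and compute and a shell command to move; the robot and the scene stay as the last step left them, time stands still between calls to the robot, and variables do not carry over. Pictures are saved under pics/ and viewed, at most 10 in all, crops included, and the job is handed in when it is done.

```bash
mkdir -p pics; ls
python3 - <<'E'
from bench import arm
import cv2
for n in("side","top"):
    im=arm.snapshot(n); cv2.imwrite(f"pics/{n}0.png",im[:,:,::-1]); c=arm.camera_info(n); print(n,c)
s=arm.get_state();print(s["time"],s["ee_pos"],s["tcp_rot"],s["gripper_width"])
E
```

```text
pics
side {'fovy': 46.2544521457739, 'cx': 285.6257442476729, 'cy': 215.04288315649364, 'R': array([[ 0.74366149, -0.6683926 , -0.01479606],
       [-0.43920365, -0.4717381 , -0.76456741],
       [ 0.50405133,  0.57507782, -0.64437393]]), 't': array([-0.42364664,  0.34524541,  1.06961733])}
top {'fovy': 43.55802229885354, 'cx': 279.3850186864268, 'cy': 213.70894134305584, 'R': array([[-0.01268537, -0.99969149, -0.02135436],
       [-0.99658606,  0.01438257, -0.08129795],
       [ 0.08158   ,  0.02025016, -0.99646106]]), 't': array([0.03984019, 0.56800083, 1.54294355])}
0.1 [0.15078992 0.60605548 0.2260374 ] [-2.66520521e-05  1.21620186e-01  9.92576461e-01 -7.05573282e-04] 0.09197519830306997
```

View pics/side0.png

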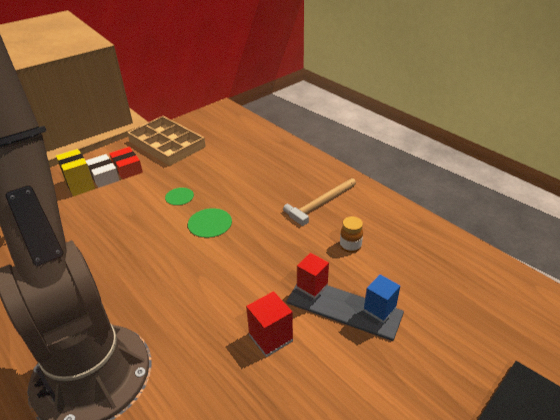

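View pics/top0.png

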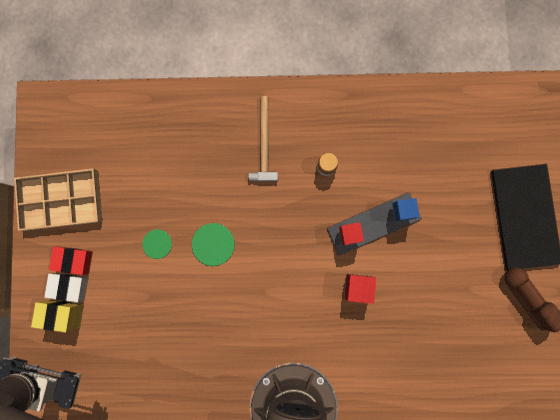

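Candidates for the red pot: the small red tin on the stand at side (313,272) / top (351,233); the large red tin on the bench at side (270,320) / top (361,289); and the red/black box at top (70,262). I choose the small one on the stand. The mats are at top (213,245), large, and (157,244), small; I'll measure both. Next is a close crop plus measurements.

```bash
cat > h.py <<'E'
import numpy as np,cv2
from scipy.optimize import least_squares
from bench import arm
C={n:arm.camera_info(n) for n in("side","top")}
def proj(n,X):
    c=C[n];f=210/np.tan(np.radians(c["fovy"])/2);p=np.atleast_2d(X)@c["R"].T+c["t"]
    return p[:,:2]/p[:,2:]*f+[c["cx"],c["cy"]]
def onz(n,uv,z):
    c=C[n];f=210/np.tan(np.radians(c["fovy"])/2)
    d=c["R"].T@np.array([(uv[0]-c["cx"])/f,(uv[1]-c["cy"])/f,1]);o=-c["R"].T@c["t"];return o+d*(z-o[2])/d[2]
def tri(a,b):
    r=least_squares(lambda X:np.r_[proj("side",X)[0]-a,proj("top",X)[0]-b],[.5,0,.1]);return r.x,np.abs(r.fun).max()
def blobs(im,lo,hi,amin=60):
    h=cv2.cvtColor(im,cv2.COLOR_RGB2HSV)
    m=cv2.inRange(h,lo,hi)
    if lo[0]==0: m|=cv2.inRange(h,(172,)+tuple(lo[1:]),(180,)+tuple(hi[1:]))
    k,l,s,c=cv2.connectedComponentsWithStats(m)
    return [(l==i,s[i,4],c[i]) for i in range(1,k) if s[i,4]>amin]
def box(p,w=.054,h=.08):
    x,y,z,a=p;R=np.array([[np.cos(a),-np.sin(a)],[np.sin(a),np.cos(a)]])
    q=(np.array([[1,1],[-1,1],[-1,-1],[1,-1]])*w/2)@R.T+[x,y]
    return np.vstack([np.c_[q,[z]*4],np.c_[q,[z-h]*4]])
E
python3 - <<'E'
from h import *
im={n:cv2.imread(f"pics/{n}0.png")[:,:,::-1].copy() for n in C}
a=cv2.resize(im["side"][235:345,235:415],None,fx=4,fy=4,interpolation=cv2.INTER_CUBIC)
b=cv2.resize(im["top"][185:315,315:425],(372,440),interpolation=cv2.INTER_CUBIC)
cv2.imwrite("pics/crop.png",cv2.resize(np.hstack([a,b]),(800,323))[:,:,::-1])
for n in C:
  for col,lo,hi in(("red",(0,170,60),(6,255,255)),("green",(45,120,60),(75,255,255)),("blue",(100,130,50),(125,255,255))):
    for m,A,c in blobs(im[n],lo,hi):
      x,y,w,h=cv2.boundingRect(m.astype(np.uint8))
      v=im[n][m].max(1); print(n,col,A,c.round(1),(x,y,w,h),np.percentile(v,[10,30,50,70,90]).astype(int),onz(n,c,.004 if col=="green" else .119).round(3))
E
```

```text
side red 20887 [186.8  45.4] (0, 0, 304, 121) [112 119 122 125 128] [1.038 1.177 0.119]
side red 125 [120.6 152. ] (110, 147, 23, 11) [174 233 244 245 245] [0.403 0.58  0.119]
side red 407 [128.4 166.2] (116, 155, 26, 24) [110 113 115 193 245] [0.383 0.492 0.119]
side red 1001 [312.2 273.6] (297, 253, 32, 43) [ 89  93 106 225 229] [ 0.481 -0.193  0.119]
side red 2015 [269.8 321.5] (246, 292, 47, 62) [ 88  91  95 226 230] [ 0.321 -0.23   0.119]
side green 380 [179.  195.9] (165, 188, 29, 17) [158 168 169 170 172] [0.483 0.403 0.004]
side green 985 [209.3 222.5] (188, 209, 44, 28) [167 169 170 171 172] [0.479 0.233 0.004]
side blue 1042 [381.4 296.7] (365, 275, 35, 45) [ 67  70  78 175 178] [ 0.543 -0.344  0.119]
top red 404 [351.  233.2] (340, 223, 24, 22) [145 202 205 207 210] [ 0.503 -0.168  0.119]
top red 293 [ 56.3 258.7] (49, 246, 16, 26) [202 224 225 225 226] [0.443 0.657 0.119]
top red 451 [ 80.7 261.9] (70, 249, 22, 27) [ 76  99 222 225 226] [0.433 0.588 0.119]
top red 788 [360.2 288.7] (345, 275, 31, 29) [121 201 204 206 210] [ 0.35  -0.19   0.119]
top green 1377 [212.5 244.3] (192, 224, 42, 42) [153 154 155 156 157] [0.481 0.235 0.004]
top green 640 [156.5 243.9] (143, 230, 28, 29) [151 152 153 154 155] [0.484 0.405 0.004]
top blue 451 [405.5 209.3] (393, 199, 26, 22) [ 54 149 152 154 156] [ 0.568 -0.321  0.119]
```

View pics/crop.png

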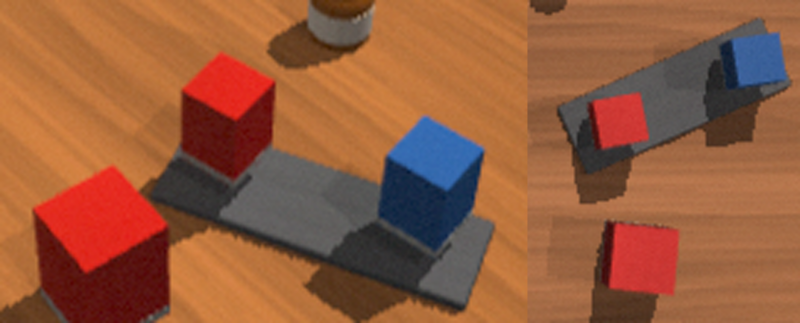

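The crop shows the small red tin on the stand's left peg, next to the blue one, with the clearly larger red tin on the bench in front. That confirms the choice. The 42 px mat at top (212,244) is the 130 mm one. Now I'll fit the top face in both views.

```bash
cat >> h.py <<'E'
from scipy.optimize import minimize
def face(p,w): return box([*p[:3],p[3]],w)[:4]
def fit_face(ims,masks,p0):
    def cost(p):
        s=0
        for n,m in masks.items():
            r=np.zeros((420*4,560*4),np.uint8)
            cv2.fillConvexPoly(r,np.round((proj(n,face(p[:4],p[4]))+.5)*4*16).astype(np.int32),1,shift=4)
            r=cv2.resize(r.astype(np.float32),(560,420),interpolation=cv2.INTER_AREA)
            s+=np.abs(r-m).sum()/m.sum()
        return s
    best=None
    for a in np.arange(0,1.57,.26):
        q=np.array([*p0,a,.054]); S=np.vstack([q]+[q+d for d in np.diag([.012,.012,.012,.2,.004])])
        r=minimize(cost,q,method="Nelder-Mead",options=dict(initial_simplex=S,xatol=1e-4,fatol=1e-4))
        if best is None or r.fun<best.fun: best=r
    return best
E
python3 - <<'E'
from h import *
im={n:cv2.imread(f"pics/{n}0.png")[:,:,::-1].copy() for n in C}
def mk(n,ch,t,rect):
    x,y,w,h=rect;m=np.zeros((420,560));g=im[n][:,:,ch].astype(float);o=im[n][:,:,2-ch]
    m[y-3:y+h+3,x-3:x+w+3]=((g>t)&(o<.45*g))[y-3:y+h+3,x-3:x+w+3];return m
for name,ch,ts,tt,rs,rt,p0 in(("red",0,165,175,(297,253,32,43),(340,223,24,22),(.50,-.17,.119)),("blue",2,125,125,(365,275,35,45),(393,199,26,22),(.565,-.325,.119)),("bigred",0,165,175,(246,292,47,62),(345,275,31,29),(.35,-.19,.119))):
    r=fit_face(im,{"side":mk("side",ch,ts,rs),"top":mk("top",ch,tt,rt)},p0);print(name,r.x.round(4),r.fun)
a=arm.get_state();print(a["ee_pos"])
print("jar cap",tri([352,224],[328,162]))
print("stand corners", [onz("top",p,.012).round(3) for p in((328,230),(410,192),(420,218),(337,252))])
E
```

```text
red [ 0.5045 -0.1709  0.1239  0.1691  0.0523] 0.581295917380937
blue [ 0.57   -0.3273  0.1182  1.7041  0.0513] 0.10834185590248789
bigred [ 0.3489 -0.1953  0.1102  1.4441  0.0722] 0.5526428232664563
[0.15078992 0.60605548 0.2260374 ]
jar cap (array([ 0.71100683, -0.11078738,  0.0803544 ]), np.float64(0.29363210846634047))
stand corners [array([ 0.518, -0.112,  0.012]), array([ 0.629, -0.36 ,  0.012]), array([ 0.551, -0.387,  0.012]), array([ 0.453, -0.138,  0.012])]
```

Run:
```python
from h import *
im={n:cv2.imread(f"pics/{n}0.png")[:,:,::-1].copy() for n in C}
def mk(n,t,rect):
    x,y,w,h=rect;m=np.zeros((420,560));g=im[n].astype(float)
    m[y-3:y+h+3,x-3:x+w+3]=((g[:,:,0]>t)&(g[:,:,1]<.35*g[:,:,0]))[y-3:y+h+3,x-3:x+w+3];return m
for name,rs,rt,p0 in(("red",(297,253,32,43),(340,223,24,22),(.50,-.17,.119)),("bigred",(246,292,47,62),(345,275,31,29),(.35,-.19,.119))):
    r=fit_face(im,{"side":mk("side",165,rs),"top":mk("top",175,rt)},p0);print(name,r.x.round(4),r.fun)
```

```text
red [ 0.5039 -0.1707  0.1196  0.1549  0.0522] 0.1395929467270092
bigred [ 0.3486 -0.1945  0.1078 -0.1125  0.071 ] 0.09312901874273205
```

Pot found: centre (0.504, -0.171), foot top z ≈ 0.119, yaw ≈ 0.155, size 52 mm (the other red one measures 71 mm, so it is the look-alike). The mat centre is (0.480, 0.234).

Plan:
1. Grip with the closing axis across the pot and the tool tilted in the pitch plane.
2. Rotate 90° and lay the pot on its side.
3. Regrip and rotate another 90°.

I start by moving clear.

```bash
cat >> h.py <<'E'
from scipy.spatial.transform import Rotation as Ro
def pose():
    s=arm.get_state();return np.array(s["ee_pos"]),Ro.from_quat(np.roll(s["tcp_rot"],-1)),s
def goalrot(az,th):  # tool y horizontal at az-90deg; tool z tilted outward along az by th from straight down
    d=np.array([np.cos(az),np.sin(az),0]);z=np.array([0,0,-1])*np.cos(th)+d*np.sin(th);y=np.array([np.sin(az),-np.cos(az),0])
    return Ro.from_matrix(np.c_[np.cross(y,z),y,z])
def show(tgt=None,az=None,th=None,tip=0.019):
    "tgt = wanted grasp point; prints remaining turn (tool axes) and the shift (cm) in tool axes after the turn"
    p,R,s=pose();print("t",round(s["time"],2),"tcp",p.round(4),"q",np.round(s["q"],2),"w",round(s["gripper_width"],4),"gf",round(s["grasp_force"],1),"F",np.round(s["force"],1))
    z=R.as_matrix()[:,2];print("tool z",z.round(3),"tool y",R.as_matrix()[:,1].round(3),"grasp pt",(p-tip*z).round(4))
    if az is not None:
        G=goalrot(az,th);print("turn",(R.inv()*G).as_rotvec().round(3))
        if tgt is not None:
            q=np.array(tgt)+tip*G.as_matrix()[:,2];print("shift after turn cm",(G.inv().apply(q-p)*100).round(2),"| shift w/o turn cm",(R.inv().apply(q-p)*100).round(2))
E
python3 -m pendant '-5 -2.4 -.9 0 0 0 9.18;-5 -2.4 -.9 0 0 0 9.18;-5 -2.4 -.9 0 0 0 9.18;-5 -2.4 -.9 0 0 0 9.18;-5 -2.4 -.9 0 0 0 9.18;-5 -2.4 -.9 0 0 0 9.18;-5 -2.4 -.9 0 0 0 9.18'
python3 -m pendant '0 0 0 0 0 .18 9.18;0 0 0 0 0 .18 9.18;0 0 0 0 0 .18 9.18;0 0 0 0 0 .18 9.18;0 0 0 0 0 .18 9.18;0 0 0 0 0 .18 9.18;0 0 0 0 0 .18 9.18;0 0 0 0 0 .18 9.18'
python3 -c "
from h import *
show((.504,-.171,.085),.155,.6)"
```

```text
time: 0.98
ee_pos: [0.451, 0.3575, 0.2898]
tcp_rot: [-0.0, 0.122, 0.993, -0.0]
force: [0.3, 0.6, -0.4]
gripper_width: 0.0916
grasp_force: 0.0
time: 1.98
ee_pos: [0.4497, 0.3588, 0.2893]
tcp_rot: [0.0, 0.748, 0.664, -0.0]
force: [0.3, -0.1, 0.2]
gripper_width: 0.0916
grasp_force: 0.0
t 1.98 tcp [0.4497 0.3588 0.2893] q [-1.09  0.32  0.43  1.63 -0.14  1.23 -0.74] w 0.0916 gf 0.0 F [ 0.3 -0.1  0.2]
tool z [-0.001 -0.001 -1.   ] tool y [ 0.993 -0.119 -0.001] grasp pt [0.4497 0.3588 0.3083]
turn [-0.388  0.513  1.255]
shift after turn cm [-13.86  53.19  17.18] | shift w/o turn cm [-51.66  12.72  22.03]
```

```bash
python3 -m pendant '0 0 0 0 0 .186 9.18;0 0 0 0 0 .186 9.18;0 0 0 0 0 .186 9.18;0 0 0 0 0 .186 9.18;0 0 0 0 0 .186 9.18;0 0 0 0 0 .186 9.18;0 0 0 0 0 .186 9.18'
python3 -m pendant '0.5 5.8 0 0 0 0 9.18;0.5 5.8 0 0 0 0 9.18;0.5 5.8 0 0 0 0 9.18;0.5 5.8 0 0 0 0 9.18;0.5 5.8 0 0 0 0 9.18;0.5 5.8 0 0 0 0 9.18;0.5 5.8 0 0 0 0 9.18;0.5 5.8 0 0 0 0 9.18'
python3 -c "
from h import *
show((.504,-.171,.085),.155,.6)"
```

```text
time: 2.85
ee_pos: [0.4497, 0.3589, 0.2894]
tcp_rot: [0.0, 0.997, 0.075, -0.0]
force: [-0.5, -0.6, -0.5]
gripper_width: 0.0918
grasp_force: 0.0
time: 3.85
ee_pos: [0.5616, -0.0947, 0.2895]
tcp_rot: [-0.0, 0.997, 0.078, -0.0]
force: [0.4, 1.1, 0.2]
gripper_width: 0.0918
grasp_force: 0.0
t 3.85 tcp [ 0.5616 -0.0947  0.2895] q [-0.53  0.36  0.84  1.66 -0.28  1.24 -1.04] w 0.0918 gf 0.0 F [0.4 1.1 0.2]
tool z [-0.  0. -1.] tool y [ 0.156 -0.988 -0.   ] grasp pt [ 0.5616 -0.0947  0.3085]
turn [-0.001  0.6    0.001]
shift after turn cm [-17.21   6.65  14.9 ] | shift w/o turn cm [-5.8   6.66 22.02]
```

```bash
python3 -m pendant '-3 1.66 0 0 .15 0 9.18;-3 1.66 0 0 .15 0 9.18;-3 1.66 0 0 .15 0 9.18;-3 1.66 0 0 .15 0 9.18;0 0 0 0 0.15 0 9.18'
python3 -c "
from h import *
show((.504,-.171,.085),.155,.75)"
```

```text
time: 4.47
ee_pos: [0.4556, -0.1782, 0.2618]
tcp_rot: [-0.029, 0.927, 0.07, 0.366]
force: [0.4, 0.3, 1.1]
gripper_width: 0.0915
grasp_force: 0.0
t 4.47 tcp [ 0.4556 -0.1782  0.2618] q [-0.71 -0.37  1.12  2.42 -0.35  0.28 -0.62] w 0.0915 gf 0.0 F [0.4 0.3 1.1]
tool z [ 0.676  0.105 -0.73 ] tool y [ 0.151 -0.989 -0.002] grasp pt [ 0.4428 -0.1802  0.2757]
turn [ 0.001 -0.003 -0.004]
shift after turn cm [-8.47  0.04 18.17] | shift w/o turn cm [-8.52  0.05 18.15]
```

```bash
python3 -m pendant '-1.5 0 4 0 0 0 9.18;-1.5 0 4 0 0 0 9.18;-1.5 0 2 0 0 0 9.18;-1.5 0 2 0 0 0 9.18;0 0 0 0 0 0 9.18'
python3 -c "
from h import *
show((.504,-.171,.082),.155,.75)"
```

```text
time: 5.1
ee_pos: [0.4572, -0.1664, 0.2051]
tcp_rot: [-0.012, 0.934, 0.066, 0.351]
force: [-0.1, -0.5, 0.2]
gripper_width: 0.092
grasp_force: 0.0
t 5.1 tcp [ 0.4572 -0.1664  0.2051] q [-1.01 -0.44  1.32  2.51  0.73  0.12 -1.7 ] w 0.092 gf 0.0 F [-0.1 -0.5  0.2]
tool z [ 0.655  0.069 -0.753] tool y [ 0.132 -0.991  0.023] grasp pt [ 0.4447 -0.1677  0.2194]
turn [ 0.033  0.032 -0.001]
shift after turn cm [-5.05  1.18 14.01] | shift w/o turn cm [-4.6   0.73 14.19]
```

The outward pitch hits several joint limits, so I'll tilt sideways instead, with the closing axis near radial. First I back out and unwind.

```bash
python3 -m pendant '3 0 -3 0 0 0 9.18;3 0 -1 0 -.15 0 9.18;3 0 0 0 -.18 0 9.18;3 0 0 0 -.18 0 9.18;3 0 0 0 -.18 0 9.18;0 0 0 0 0 -.18 9.18;0 0 0 0 0 -.18 9.18;0 0 0 0 0 -.18 9.18'
python3 -m pendant '0 0 0 0 0 -.18 9.18;0 0 0 0 0 -.18 9.18;0 0 0 0 0 -.18 9.18;0 0 0 0 0 -.18 9.18;0 0 0 0 0 -.18 9.18'
python3 -c "
from h import *
show((.504,-.171,.082),.155+1.571,-.78)"
```

```text
time: 6.1
ee_pos: [0.4866, -0.1338, 0.3208]
tcp_rot: [0.033, 0.938, 0.335, 0.08]
force: [0.2, 0.2, 0.4]
gripper_width: 0.0917
grasp_force: 0.0
time: 6.72
ee_pos: [0.4865, -0.1342, 0.3208]
tcp_rot: [0.064, 0.699, 0.71, 0.058]
force: [-0.5, 0.5, 0.2]
gripper_width: 0.0919
grasp_force: 0.0
t 6.72 tcp [ 0.4865 -0.1342  0.3208] q [-1.5  -0.44  1.32  1.91  0.49  1.21 -0.3 ] w 0.0919 gf 0.0 F [-0.5  0.5  0.2]
tool z [ 0.171 -0.008 -0.985] tool y [0.985 0.016 0.171] grasp pt [ 0.4832 -0.1341  0.3395]
turn [ 0.108 -0.754 -0.199]
shift after turn cm [14.02  1.16 21.62] | shift w/o turn cm [-4.76 -2.47 25.23]
```

```bash
python3 -m pendant '4 2 0 .035 0 0 9.18;4 2 0 .035 0 0 9.18;4 2 0 .035 0 0 9.18;4 2 0 .035 0 0 9.18;4 2 0 .035 0 0 9.18'
python3 -c "
from h import *
show()"
python3 -m pendant '4 0 0 0 0 0 9.18;4 0 0 0 0 0 9.18;4 0 0 0 0 0 9.18;4 0 0 0 0 0 9.18;0 0 0 0 0 0 9.18'
python3 -c "
from h import *
show((.504,-.171,.082),.155+1.571,-.78)"
```

```text
time: 7.35
ee_pos: [0.4875, 0.0662, 0.366]
tcp_rot: [0.033, 0.703, 0.71, 0.027]
force: [0.3, -0.9, 0.7]
gripper_width: 0.092
grasp_force: 0.0
t 7.35 tcp [0.4875 0.0662 0.366 ] q [-1.98 -0.44  1.32  1.78  0.49  1.43 -0.72] w 0.092 gf 0.0 F [ 0.3 -0.9  0.7]
tool z [ 0.085 -0.007 -0.996] tool y [0.996 0.01  0.085] grasp pt [0.4859 0.0664 0.385 ]
time: 7.98
ee_pos: [0.4537, 0.2141, 0.3749]
tcp_rot: [0.04, 0.701, 0.711, 0.042]
force: [-0.6, -0.4, -0.7]
gripper_width: 0.0915
grasp_force: 0.0
t 7.97 tcp [0.4537 0.2141 0.3749] q [-2.31 -0.44  1.31  1.76  0.52  1.45 -1.05] w 0.0915 gf 0.0 F [-0.6 -0.4 -0.7]
tool z [ 0.115  0.003 -0.993] tool y [0.993 0.015 0.115] grasp pt [0.4515 0.2141 0.3938]
turn [ 0.055 -0.771 -0.178]
shift after turn cm [-7.   -0.98 50.03] | shift w/o turn cm [-39.95   1.08  30.92]
```

The arm has drifted into a poor elbow posture (j2 and j3 at their limits). I'll identify the kinematics from the logged poses so I can plan the way back.

```bash
cat > kin.py <<'E'
import numpy as np
from scipy.optimize import least_squares
from scipy.spatial.transform import Rotation as Ro
D=[([-1.43,.434,.025,1.573,-.012,1.134,-.075],[.151,.6065,.2265],[0,.1216,.9926,-.0007]),
([-1.09,.32,.43,1.63,-.14,1.23,-.74],[.4497,.3588,.2893],[0,.748,.664,0]),
([-.53,.36,.84,1.66,-.28,1.24,-1.04],[.5616,-.0947,.2895],[0,.997,.078,0]),
([-.71,-.37,1.12,2.42,-.35,.28,-.62],[.4556,-.1782,.2618],[-.029,.927,.07,.366]),
([-1.01,-.44,1.32,2.51,.73,.12,-1.7],[.4572,-.1664,.2051],[-.012,.934,.066,.351]),
([-1.5,-.44,1.32,1.91,.49,1.21,-.3],[.4865,-.1342,.3208],[.064,.699,.71,.058]),
([-1.98,-.44,1.32,1.78,.49,1.43,-.72],[.4875,.0662,.366],[.033,.703,.71,.027]),
([-2.31,-.44,1.31,1.76,.52,1.45,-1.05],[.4537,.2141,.3749],[.04,.701,.711,.042])]
LO=np.array([-2.62,-.44,-1.27,.08,-1.32,.12,-2.74]);HI=np.array([2.62,2.09,1.32,2.57,4.46,2,2.74])
def rv(ax,a): v=np.zeros(3);v["xyz".index(ax)]=a;return Ro.from_rotvec(v)
def fk(q,k):
    sg=k["s"];v=k["v"];R=rv("z",v[0]);p=R.apply([0,0,v[1]])
    for i,(ax,o) in enumerate(zip("zyzyzyz",([v[2],0,0],[0,0,v[3]],[v[4],v[10],0],[-v[5],0,v[6]],[v[7],v[11],0],[v[9],v[12],v[8]],[0,0,0]))):
        R=R*rv(ax,sg[i]*q[i]);p=p+R.apply(o)
    return p,R*rv("z",v[13])
def fit():
    best=None
    for s7 in(1,-1):
     for s5 in(1,-1):
      for y0 in np.arange(-3,3,1.5):
       for d in(.3,.4):
        k=dict(s=[-1,1,-1,1,s5,1,s7])
        def res(v):
            k["v"]=v;o=[]
            for q,p,w in D:
                P,R=fk(q,k);o+=[*((P-p)/.01),*((R.inv()*Ro.from_quat(np.roll(w,-1))).as_rotvec()/.02)]
            return np.r_[o,v[[2,4,5,7,9,10,11,12]]/.2]
        r=least_squares(res,[0,.3,0,d,0,0,d,0,.25,0,0,0,0,y0])
        if best is None or r.cost<best[0]: best=(r.cost,dict(s=list(k["s"]),v=r.x),r.fun)
    return best
E
python3 - <<'E'
from kin import *
import pickle
b=fit();print(b[0],b[1]["s"],b[1]["v"].round(3),np.abs(b[2][:48]).max().round(2));pickle.dump(b[1],open("k.pkl","wb"))
E
```

```text
2.215511668122633 [-1, 1, -1, 1, -1, 1, -1] [-0.014  0.298  0.004  0.48   0.011  0.047  0.423  0.028  0.339 -0.023
 -0.03  -0.004 -0.004  1.559] 0.79
```

```bash
cat >> kin.py <<'E'
import pickle,os
if os.path.exists("k.pkl"): K=pickle.load(open("k.pkl","rb"))
def err(q,p,R):
    P,Q=fk(q,K);return np.r_[p-P,.3*(Q.inv()*R).as_rotvec()]
def jac(q,p,R): return -np.array([(err(q+d,p,R)-err(q-d,p,R))/2e-5 for d in np.eye(7)*1e-5]).T
def step(q,p,R,n=8,lam=.02,w=None,g=0,home=None):
    for _ in range(n):
        J=jac(q,p,R);e=err(q,p,R);Ji=J.T@np.linalg.inv(J@J.T+lam**2*np.eye(6))
        dq=Ji@e
        if g: dq+=(np.eye(7)-Ji@J)@(g*(home-q))
        q=np.clip(q+dq,LO,HI)
    return q
def sim(q,rows,**kw):
    p,R=fk(q,K)
    for r in rows:
        r=np.array(r,float);p=p+R.apply(r[:3]/100);R=R*Ro.from_rotvec(r[3:6]);q=step(q,p,R,**kw)
    return q
E
python3 - <<'E'
from kin import *
from h import goalrot
q0=np.array(D[0][0]);c1=[(-5,-2.4,-.9,0,0,0)]*7+[(0,0,0,0,0,.18)]*8;c2=[(0,0,0,0,0,.186)]*7+[(.5,5.8,0,0,0,0)]*8
c3=[(-3,1.66,0,0,.15,0)]*4+[(0,0,0,0,.15,0)]
home=(LO+HI)/2
for name,kw in(("min",{}),("home0",dict(g=.05,home=q0)),("mid",dict(g=.02,home=home))):
    q=q0
    for c,d in((c1,D[1]),(c2,D[2]),(c3,D[3])): q=sim(q,c,**kw);print(name,q.round(2),d[0])
# reachability: posture options
rng=np.random.default_rng(0)
def ik(p,R,q0):
    r=least_squares(lambda q:np.r_[err(q,p,R)*100,.05*(q-q0)],np.clip(q0,LO+.01,HI-.01),bounds=(LO+.05,HI-.05));return r.x,np.linalg.norm(err(r.x,p,R))
seeds=[np.array([-(a)+0,.4,0,1.6,0,1.1,0]) for a in (-.3,.4)]
for nm,g,az,th in(("pick-",(.504,-.171,.082),1.726,-.78),("pick+",(.504,-.171,.082),1.726,.78),("lay+",(.5,.04,.03),1.726,.78),("lay-",(.5,.04,.03),1.726,-.78),("mat+",(.48,.234,.05),1.726+.3,.78),("mat-",(.48,.234,.05),1.726+.3,-.78)):
    R=goalrot(az,th);p=np.array(g)+.019*R.as_matrix()[:,2]
    best=min((ik(p,R,s+rng.normal(0,.3,7)*np.array([1,.5,1,.5,2,.5,2])) for s in seeds for _ in range(8)),key=lambda t:t[1]*100+np.max(np.abs((t[0]-home)/(HI-LO))))
    print(nm,best[0].round(2),round(best[1],4))
E
```

```text
min [-1.1   0.31  0.43  1.63 -0.14  1.23 -0.75] [-1.09, 0.32, 0.43, 1.63, -0.14, 1.23, -0.74]
min [-0.56  0.36  0.84  1.67 -0.29  1.24 -1.07] [-0.53, 0.36, 0.84, 1.66, -0.28, 1.24, -1.04]
min [-0.71 -0.43  1.07  2.43 -0.12  0.28 -0.86] [-0.71, -0.37, 1.12, 2.42, -0.35, 0.28, -0.62]
home0 [-1.11  0.31  0.45  1.63 -0.14  1.23 -0.75] [-1.09, 0.32, 0.43, 1.63, -0.14, 1.23, -0.74]
home0 [-0.58  0.38  0.88  1.67 -0.3   1.24 -1.05] [-0.53, 0.36, 0.84, 1.66, -0.28, 1.24, -1.04]
home0 [-0.64 -0.36  1.05  2.42 -0.4   0.3  -0.59] [-0.71, -0.37, 1.12, 2.42, -0.35, 0.28, -0.62]
mid [-0.47  0.29 -0.39  1.64  0.11  1.24 -0.99] [-1.09, 0.32, 0.43, 1.63, -0.14, 1.23, -0.74]
mid [ 0.04  0.25  0.04  1.67 -0.01  1.21 -1.33] [-0.53, 0.36, 0.84, 1.66, -0.28, 1.24, -1.04]
mid [ 0.09 -0.15  0.51  2.42 -1.03  0.51  0.04] [-0.71, -0.37, 1.12, 2.42, -0.35, 0.28, -0.62]
pick- [-0.47  0.59  0.31  2.22  1.07  0.71 -1.01] 0.0
pick+ [ 0.98  0.87 -0.62  1.63 -0.17  1.24  0.68] 0.0Traceback (most recent call last):
  File "<stdin>", line 16, in <module>
  File "<stdin>", line 16, in <genexpr>
  File "<stdin>", line 12, in ik
    return func(*args, **kwargs)
    raise ValueError("Initial guess is outside of provided bounds")
ValueError: Initial guess is outside of provided bounds
```

The min-norm model predicts the pendant's joint motion closely, so I can plan with it. I'll search for intermediate waypoints that restore a good posture and check the whole task.

```bash
cat > plan.py <<'E'
from kin import *
from h import goalrot
GP=.019
def T(g,az,th): R=goalrot(az,th);return np.array(g)+GP*R.as_matrix()[:,2],R
def row(A,B,n=None):
    "identical rows (a screw) from pose A to B: returns n,row"
    (p,R),(P,Q)=A,B;w=(R.inv()*Q).as_rotvec();d=R.inv().apply(P-p)
    if n is None: n=int(max(np.ceil(np.abs(w).max()/.17),np.ceil(np.linalg.norm(w)/.18),np.ceil(np.linalg.norm(d)/.055),1))
    S=sum(Ro.from_rotvec(w*i/n).as_matrix() for i in range(n))
    return n,np.r_[np.linalg.solve(S,d)*100,w/n]
def run(q,wps,A=None,verbose=0,n=2):
    A=A or fk(q,K);worst=9
    for i,B in enumerate(wps):
        k,r=row(A,B);p,R=A;m=9
        for _ in range(k):
            p=p+R.apply(r[:3]/100);R=R*Ro.from_rotvec(r[3:]);q=step(q,p,R,n=n);m=min(m,np.min(np.r_[q-LO,HI-q]))
        e=np.linalg.norm(err(q,*B));A=B
        if verbose: print(i,"n",k,"row",r.round(3),"q",q.round(2),"marg",round(m,2),"err",round(e,4))
        worst=min(worst,m-20*max(0,e-.004))
    return q,worst
def task(az,s,azl,azm,t1,t2,lay=(.5,.03),mat=(.48,.234)):
    pk=(.504,-.171,.082)
    def back(g,az,th,d): P,R=T(g,az,th);return P-d*R.as_matrix()[:,2],R
    a,b=s*t1,s*(t1-1.571)
    c,d=s*t2,s*(t2-1.571)
    l=(*lay,.03);m=(*mat,.05)
    up=lambda g,z:(g[0],g[1],z)
    return [back(pk,az,a,.11),T(pk,az,a),T(up(pk,.22),az,a),T(up(l,.22),azl,b),T(l,azl,b),back(l,azl,b,.1),T(up(l,.2),azl,0),back(l,azl,c,.1),T(l,azl,c),T(up(l,.2),azl,c),T(up(m,.2),azm,d),T(m,azm,d),back(m,azm,d,.1)]
E
cat > search.py <<'E'
from plan import *
from multiprocessing import Pool
import sys,time
Q=np.array(eval(sys.argv[1]))
def one(seed):
    g=np.random.default_rng(seed);best=(-9,)
    t0=time.time()
    while time.time()-t0<100:
        W=[(g.uniform([.4,-.3,.25],[.75,.35,.42]),g.uniform(.8,2.8),g.uniform(-.7,.7)) for _ in range(g.integers(1,4))]
        P=dict(az=1.726,s=g.choice([-1,1]),azl=1.726+g.uniform(-.6,.8),azm=1.726+g.uniform(-.4,1.2),t1=g.uniform(.55,1.),t2=g.uniform(.55,1.),lay=g.uniform([.45,-.03],[.6,.06]))
        wps=[T(*w) for w in W]
        q,m0=run(Q,wps);e=err(q,*wps[-1])
        if np.linalg.norm(e)>.004 or np.min(np.r_[q-LO,HI-q])<.15: continue
        _,m=run(q,task(**P),A=wps[-1])
        if m>best[0]: best=(m,W,P,m0)
    return best
if __name__=="__main__":
    with Pool() as p: R=sorted(p.map(one,range(os.cpu_count())),key=lambda r:-r[0])
    for r in R[:3]: print(r)
    pickle.dump(R,open("best.pkl","wb"))
E
export OMP_NUM_THREADS=1 OPENBLAS_NUM_THREADS=1; nproc; q=$(python3 -c "from bench import arm;print(list(map(float,arm.get_state()['q'])))"); time python3 search.py "$q"
```

```text
1
(np.float64(0.5246605478518016), [(array([ 0.54693265, -0.17877706,  0.35246032]), 1.2228581604039848, 0.15472193838069037), (array([ 0.73195963, -0.24893301,  0.29688486]), 2.312319895027724, 0.13118008240447765), (array([0.51533599, 0.19257842, 0.30736216]), 1.6368497894303267, 0.18935511081809064)], {'az': 1.726, 's': np.int64(1), 'azl': 1.6362430755969877, 'azm': 2.202986233927911, 't1': 0.5589153112108403, 't2': 0.8391008373961708, 'lay': array([ 0.57241826, -0.0215738 ])}, np.float64(-4.211858827707973))
(np.float64(0.4857880447710381), [(array([0.53976669, 0.28659753, 0.36643012]), 2.4860843456269563, -0.5258470401285709), (array([0.71883908, 0.32560619, 0.31617713]), 2.2405643238767623, 0.6712631878321833), (array([ 0.51193122, -0.20185989,  0.28858457]), 1.6312058217587464, 0.5602010158994513)], {'az': 1.726, 's': np.int64(1), 'azl': 1.697077708490263, 'azm': 2.0065843267599592, 't1': 0.6232168263965645, 't2': 0.7966819545497211, 'lay': array([0.50152538, 0.02531252])}, np.float64(-8.61083840757918))
(np.float64(0.38882695191843775), [(array([ 0.74502266, -0.10384966,  0.27992584]), 1.9662485162334928, -0.23836629357634104), (array([0.60686998, 0.23155195, 0.29718439]), 1.9783930239302014, 0.4972338322992538), (array([ 0.68272295, -0.24198495,  0.30621417]), 1.6077470404164327, 0.14484208705244594)], {'az': 1.726, 's': np.int64(1), 'azl': 1.7543589752873152, 'azm': 1.8900248699410227, 't1': 0.7341131256772002, 't2': 0.833389238444897, 'lay': array([0.45979191, 0.01080147])}, np.float64(-9.878552491830732))
real	1m40.797s
user	6m39.580s
sys	0m0.156s
```

Run:
```python
from plan import *
from bench import arm
m,W,P,_=pickle.load(open("best.pkl","rb"))[0]
q=np.array(arm.get_state()["q"])
q,_=run(q,[T(*w) for w in W],verbose=1)
run(q,task(**P),A=T(*W[-1]),verbose=1)
```

```text
0 n 8 row [-4.719  1.863  0.3    0.011  0.017  0.046] q [-1.85 -0.44  1.32  1.64  0.52  1.44 -0.61] marg 0.0 err 0.2129
1 n 7 row [-1.485  2.586  0.593  0.022 -0.003 -0.154] q [ 0.51  0.41 -0.4   1.34  0.01  1.55  1.14] marg 0.0 err 0.2146
2 n 9 row [ 5.529 -0.059  0.755 -0.012  0.006  0.074] q [ 0.    0.22 -0.39  1.75 -0.11  1.13 -0.27] marg 0.47 err 0.0
0 n 8 row [-5.427e+00 -5.800e-01 -2.510e-01  4.000e-03  4.600e-02 -1.000e-02] q [ 0.7   0.62 -0.18  1.56 -0.32  1.35  0.82] marg 0.64 err 0.0001
1 n 3 row [-0.     0.     3.667  0.     0.     0.   ] q [ 0.65  0.68 -0.21  1.74 -0.35  1.11  0.84] marg 0.73 err 0.0
2 n 3 row [ 2.439 -0.    -3.9    0.     0.     0.   ] q [ 0.66  0.5  -0.21  1.65 -0.35  1.36  0.75] marg 0.64 err 0.0
3 n 10 row [ 1.245  0.847 -0.265  0.002 -0.157  0.01 ] q [-0.45  0.58 -0.1   1.82  0.92  1.47 -0.95] marg 0.53 err 0.0001
4 n 4 row [ 4.028 -0.     2.518  0.     0.     0.   ] q [-0.46  0.89 -0.09  1.83  1.    1.28 -1.21] marg 0.59 err 0.0
5 n 2 row [ 0. -0. -5.  0.  0.  0.] q [-0.55  0.84 -0.14  1.73  0.89  1.43 -1.15] marg 0.57 err 0.0
6 n 6 row [-2.037  0.    -0.896  0.     0.169  0.   ] q [ 0.26  0.38 -0.39  1.8   0.17  0.99 -0.13] marg 0.67 err 0.0002
7 n 5 row [-1.827 -0.     1.474  0.     0.168  0.   ] q [ 0.83  0.87 -0.57  1.59 -0.34  1.19  0.61] marg 0.7 err 0.0001
8 n 2 row [ 0. -0.  5.  0.  0.  0.] q [ 0.76  0.94 -0.58  1.7  -0.37  0.98  0.63] marg 0.69 err 0.0
9 n 4 row [ 3.162  0.    -2.84   0.     0.     0.   ] q [ 0.8   0.68 -0.64  1.67 -0.43  1.21  0.5 ] marg 0.63 err 0.0
10 n 10 row [ 2.733 -0.088  0.373  0.003 -0.153 -0.063] q [-0.47  0.44 -0.62  1.98  0.93  1.35 -0.94] marg 0.59 err 0.0001
11 n 3 row [3.341 0.    3.72  0.    0.    0.   ] q [-0.53  0.7  -0.55  2.05  1.12  1.22 -1.22] marg 0.52 err 0.0
12 n 2 row [ 0.  0. -5.  0.  0.  0.] q [-0.6   0.6  -0.62  1.97  0.96  1.36 -1.14] marg 0.55 err 0.0
```

```bash
cat >> kin.py <<'E'
VM=np.array([2.22,2.22,3.01,3.01,3.14,3.14,3.14])*.7*.125
def stepr(q,p,R,active,n=8,lam=.02):
    q0=q.copy();lock=np.zeros(7,bool)
    for _ in range(n):
        J=jac(q,p,R);e=err(q,p,R);free=np.ones(7,bool)
        for _ in range(4):
            Jf=J*free;dq=Jf.T@np.linalg.solve(Jf@Jf.T+lam**2*np.eye(6),e)
            bad=free&((q+dq>HI+1e-9)|(q+dq<LO-1e-9))
            if not active or not bad.any(): break
            free&=~bad
        q=np.clip(q+dq,LO,HI)
    d=q-q0;return q0+d/max(1,np.max(np.abs(d)/VM))
def simr(q,rows,active=True,reset=True,n=8,lam=.02,A=None):
    p,R=A or fk(q,K)
    for r in rows:
        r=np.array(r,float);p=p+R.apply(r[:3]/100);R=R*Ro.from_rotvec(r[3:6]);q=stepr(q,p,R,active,n,lam)
        if reset: p,R=fk(q,K)
    return q
E
python3 - <<'E'
from kin import *
z=lambda *r:[r]
A=[(-1.5,0,4,0,0,0)]*2+[(-1.5,0,2,0,0,0)]*2+[(0,0,0,0,0,0)]
B=[(3,0,-3,0,0,0),(3,0,-1,0,-.15,0)]+[(3,0,0,0,-.18,0)]*3+[(0,0,0,0,0,-.18)]*8
Cc=[(4,2,0,.035,0,0)]*5;E=[(4,0,0,0,0,0)]*4+[(0,)*6]
for act in(True,False):
  for rs in(True,False):
   for lam,n in((.005,20),(.05,8),(.15,4)):
    print(act,rs,lam,n)
    for d,c,t in((D[3],A,D[4]),(D[4],B,D[5]),(D[5],Cc,D[6]),(D[6],E,D[7])):
      q=simr(np.array(d[0]),c,act,rs,n,lam);print("   ",(q-np.array(t[0])).round(2),np.linalg.norm(q-t[0]).round(2))
E
```

```text
True True 0.005 20
    [ 0.21  0.27 -0.2  -0.02 -1.08  0.05  0.94] 1.49
    [ 0.21  0.01 -0.09  0.09 -0.   -0.15  0.08] 0.3
    [-0.    0.    0.    0.05  0.09 -0.13 -0.04] 0.17
    [ 0.    0.    0.01  0.02  0.03 -0.05 -0.  ] 0.07
True True 0.05 8
    [ 0.1   0.25 -0.04  0.   -1.59  0.01  1.5 ] 2.2
    [ 0.75  0.48 -0.27  0.06 -0.57 -0.33  0.6 ] 1.29
    [-0.    0.    0.    0.05  0.09 -0.13 -0.04] 0.17
    [ 0.    0.    0.01  0.02  0.03 -0.05 -0.  ] 0.07
True True 0.15 4
    [ 0.04  0.19 -0.   -0.01 -1.14  0.01  1.07] 1.57
    [ 0.03  0.   -0.12  0.08  0.17 -0.06 -0.23] 0.33
    [ 0.03  0.01  0.    0.05  0.06 -0.15 -0.  ] 0.17
    [ 0.03  0.01  0.01  0.02  0.01 -0.08  0.03] 0.1
True False 0.005 20
    [ 0.24  0.33 -0.2  -0.05 -1.35  0.08  1.21] 1.87
    [ 0.24  0.12 -0.07  0.07 -0.16 -0.18 -0.59] 0.7
    [ 0.04  0.    0.    0.06  0.07 -0.16 -0.01] 0.19
    [ 0.01  0.    0.01  0.02  0.03 -0.06  0.  ] 0.07
True False 0.05 8
    [ 0.52  0.37 -0.38 -0.08 -1.67  0.18  1.61] 2.44
    [ 1.15  0.76 -0.63 -0.29 -0.69  0.02  0.68] 1.83
    [ 0.04  0.    0.    0.06  0.07 -0.16 -0.01] 0.19
    [ 
[... 960 characters left out ...]
 0.17
False False 0.005 20
    [-0.09  0.03  0.    0.06 -0.42  0.    0.56] 0.71
    [-0.43  0.    0.   -0.2   0.18  0.25 -0.13] 0.58
    [-0.38  0.    0.   -0.14  0.17  0.12 -0.08] 0.46
    [-0.19  0.    0.01 -0.07  0.08  0.06 -0.04] 0.23
False False 0.05 8
    [-0.31  0.    0.    0.06 -0.83  0.    1.01] 1.34
    [-0.41  0.    0.   -0.19  0.18  0.24 -0.13] 0.56
    [-0.37  0.    0.   -0.14  0.16  0.11 -0.07] 0.45
    [-0.17  0.    0.01 -0.06  0.08  0.05 -0.04] 0.21
False False 0.15 4
    [-0.16  0.1   0.    0.02 -1.07  0.    1.09] 1.54
    [-0.32  0.    0.   -0.14  0.17  0.17 -0.12] 0.44
    [-0.24  0.    0.   -0.07  0.12 -0.   -0.02] 0.28
    [-0.1   0.    0.01 -0.03  0.05  0.   -0.01] 0.12
```

```bash
cat > esc.py <<'E'
from kin import *
import time,sys
Q=np.array(eval(sys.argv[1]))
def sc(q): return abs(q[2])+max(0,.25-q[1])*2+max(0,abs(q[4])-.6)+max(0,abs(q[6])-1.2)+max(0,.5-q[5])+.3*abs(q[0])
def one(seed):
    g=np.random.default_rng(seed);best=(9,);t0=time.time()
    while time.time()-t0<90:
        segs=[(int(g.integers(3,9)),np.r_[g.uniform(-4,4,3),g.uniform(-.16,.16,3)*g.integers(0,2,3)].round(2)) for _ in range(g.integers(1,4))]
        q=Q;ok=1
        for k,r in segs:
            q=simr(q,[r]*k,n=3,lam=.15);p,R=fk(q,K)
            if p[2]<.22 or R.as_matrix()[2,2]>-.6: ok=0;break
        if not ok or sc(q)>best[0]+.1: continue
        q2=Q
        for k,r in segs: q2=simr(q2,[r]*k,n=5,lam=.03)
        s=max(sc(q),sc(q2))
        if fk(q2,K)[0][2]>.22 and s<best[0]: best=(s,segs,q,q2)
    return best
if __name__=="__main__":
    from multiprocessing import Pool
    with Pool(4) as p: R=sorted(p.map(one,range(4)),key=lambda r:r[0])
    for r in R[:2]:
        print(r[0],r[2].round(2),r[3].round(2))
        for k,x in r[1]: print(k,x)
E
export OMP_NUM_THREADS=1 OPENBLAS_NUM_THREADS=1; q=$(python3 -c "from bench import arm;print(list(map(float,arm.get_state()['q'])))"); python3 esc.py "$q"
```

```text
0.9450376250246055 [-1.63  0.17  0.29  1.46  0.58  1.2  -0.88] [-0.92  0.16 -0.27  1.45  0.52  1.18 -0.7 ]
7 [-1.3   1.51 -2.25 -0.05 -0.   -0.08]
7 [ 3.6  -2.19 -2.7  -0.05 -0.    0.  ]
6 [3.25 2.89 3.37 0.   0.   0.  ]
1.0623031388863333 [-0.83  0.55  0.79  1.2   0.39  1.12 -1.23] [-0.69  0.77  0.7   0.82 -0.06  1.4  -0.83]
7 [-0.54  0.99  0.14  0.03 -0.    0.  ]
5 [-3.59 -0.34 -1.6  -0.15 -0.04  0.12]
7 [ 3.67  3.77  2.08 -0.   -0.04  0.03]
```

```bash
python3 -m pendant '-1.3 1.51 -2.25 -.05 0 -.08 9.18;-1.3 1.51 -2.25 -.05 0 -.08 9.18;-1.3 1.51 -2.25 -.05 0 -.08 9.18;-1.3 1.51 -2.25 -.05 0 -.08 9.18;-1.3 1.51 -2.25 -.05 0 -.08 9.18;-1.3 1.51 -2.25 -.05 0 -.08 9.18;-1.3 1.51 -2.25 -.05 0 -.08 9.18' >/dev/null
python3 -c "
from h import *
show()"
python3 -m pendant '3.6 -2.2 -2.7 -.05 0 0 9.18;3.6 -2.2 -2.7 -.05 0 0 9.18;3.6 -2.2 -2.7 -.05 0 0 9.18;3.6 -2.2 -2.7 -.05 0 0 9.18;3.6 -2.2 -2.7 -.05 0 0 9.18;3.6 -2.2 -2.7 -.05 0 0 9.18;3.6 -2.2 -2.7 -.05 0 0 9.18' >/dev/null
python3 -c "
from h import *
show()"
python3 -m pendant '3.25 2.9 3.4 0 0 0 9.18;3.25 2.9 3.4 0 0 0 9.18;3.25 2.9 3.4 0 0 0 9.18;3.25 2.9 3.4 0 0 0 9.18;3.25 2.9 3.4 0 0 0 9.18;3.25 2.9 3.4 0 0 0 9.18' >/dev/null
python3 -c "
from h import *
show()"
```

```text
t 8.85 tcp [0.533  0.1438 0.5582] q [-1.9  -0.44  0.92  1.55  0.65  1.49 -0.31] w 0.0919 gf 0.0 F [0.2 0.  0.8]
tool z [ 0.433  0.098 -0.896] tool y [0.74  0.53  0.415] grasp pt [0.5248 0.1419 0.5752]
t 9.72 tcp [0.2625 0.2607 0.5967] q [-1.27 -0.44 -0.2   1.79  0.58  1.44 -0.85] w 0.092 gf 0.0 F [-0.6  1.2  0.1]
tool z [ 0.641  0.224 -0.734] tool y [0.59  0.468 0.658] grasp pt [0.2503 0.2565 0.6106]
t 10.47 tcp [0.399  0.5583 0.5294] q [-1.26  0.13 -0.1   1.49  0.69  1.16 -0.93] w 0.0916 gf 0.0 F [ 0.1 -1.   1.7]
tool z [ 0.638  0.229 -0.735] tool y [0.587 0.473 0.657] grasp pt [0.3868 0.554  0.5434]
```

Escaped: all joints are mid-range. Now I re-plan the whole task from here with the min-norm model.

```bash
sed -i 's/g.integers(1,4))\]$/g.integers(1,3))]/; s/<100/<110/' search.py
export OMP_NUM_THREADS=1 OPENBLAS_NUM_THREADS=1; q=$(python3 -c "from bench import arm;print(list(map(float,arm.get_state()['q'])))"); python3 search.py "$q" | cut -c1-60
python3 - <<'E'
from plan import *
from bench import arm
for m,W,P,m0 in pickle.load(open("best.pkl","rb"))[:1]:
    print(m,m0,W,P)
    q=np.array(arm.get_state()["q"])
    q,_=run(q,[T(*w) for w in W],verbose=1)
    run(q,task(**P),A=T(*W[-1]),verbose=1)
E
```

```text
(np.float64(0.5306906001908271), [(array([ 0.58236144, -0.26
(np.float64(0.5168041985016578), [(array([ 0.5282455 , -0.07
(np.float64(0.5090418107310632), [(array([0.71536351, 0.2190
0.5306906001908271 0.4812421270574154 [(array([ 0.58236144, -0.26885374,  0.41111141]), 1.769621900399153, -0.6226881004407876)] {'az': 1.726, 's': np.int64(1), 'azl': 1.8863392241463388, 'azm': 1.9418861655331074, 't1': 0.5973991044060538, 't2': 0.9000825295444832, 'lay': array([0.58303533, 0.03302426])}
0 n 17 row [-4.598 -1.597  2.281  0.049 -0.032  0.008] q [-0.38  0.25  0.54  1.65  0.51  1.1   0.14] marg 0.48 err 0.0
0 n 8 row [ 1.211 -0.79   3.072  0.     0.152  0.006] q [ 0.43  0.66  0.25  1.53 -0.54  1.47  1.02] marg 0.53 err 0.0
1 n 3 row [-0.    -0.     3.667  0.     0.     0.   ] q [ 0.38  0.71  0.21  1.71 -0.6   1.24  1.08] marg 0.61 err 0.0
2 n 3 row [ 2.587  0.    -3.803  0.     0.     0.   ] q [ 0.35  0.53  0.25  1.63 -0.54  1.47  0.94] marg 0.53 err 0.0
3 n 10 row [ 1.704  1.236 -0.214 -0.003 -0.157 -0.017] q [-0.91  0.57  0.38  1.91  0.83  1.15 -0.77] marg 0.64 err 0.0001
4 n 4 row [3.92
[... 320 characters left out ...]
n 6 row [-1.652  0.     1.213  0.     0.15   0.   ] q [ 0.46  0.94 -0.2   1.38 -0.54  1.46  0.85] marg 0.54 err 0.0
8 n 2 row [ 0. -0.  5.  0.  0.  0.] q [ 0.4   0.96 -0.23  1.54 -0.58  1.26  0.89] marg 0.64 err 0.0
9 n 4 row [ 3.329  0.    -2.642  0.     0.     0.   ] q [ 0.41  0.72 -0.24  1.52 -0.6   1.47  0.74] marg 0.53 err 0.0
10 n 10 row [ 2.141e+00 -3.020e-01  4.510e-01  1.000e-03 -1.570e-01 -6.000e-03] q [-0.8   0.46 -0.13  1.84  0.65  1.3  -0.88] marg 0.63 err 0.0001
11 n 3 row [ 3.109 -0.     3.916  0.     0.     0.   ] q [-0.81  0.69 -0.11  1.9   0.74  1.07 -1.08] marg 0.67 err 0.0
12 n 2 row [-0.  0. -5.  0.  0.  0.] q [-0.87  0.61 -0.15  1.8   0.65  1.27 -1.01] marg 0.71 err 0.0
```

```bash
R='-4.6 -1.6 2.28 .049 -.032 .008 9.18'
python3 -m pendant '-4.6 -1.6 2.28 .049 -.032 .008 9.18;-4.6 -1.6 2.28 .049 -.032 .008 9.18;-4.6 -1.6 2.28 .049 -.032 .008 9.18;-4.6 -1.6 2.28 .049 -.032 .008 9.18;-4.6 -1.6 2.28 .049 -.032 .008 9.18;-4.6 -1.6 2.28 .049 -.032 .008 9.18;-4.6 -1.6 2.28 .049 -.032 .008 9.18;-4.6 -1.6 2.28 .049 -.032 .008 9.18' >/dev/null
python3 -m pendant '-4.6 -1.6 2.28 .049 -.032 .008 9.18;-4.6 -1.6 2.28 .049 -.032 .008 9.18;-4.6 -1.6 2.28 .049 -.032 .008 9.18;-4.6 -1.6 2.28 .049 -.032 .008 9.18;-4.6 -1.6 2.28 .049 -.032 .008 9.18;-4.6 -1.6 2.28 .049 -.032 .008 9.18;-4.6 -1.6 2.28 .049 -.032 .008 9.18;-4.6 -1.6 2.28 .049 -.032 .008 9.18' >/dev/null
python3 - <<'E'
from plan import *
from h import show,pose
show()
p,R,s=pose()
run(np.array(s["q"]),task(az=1.726,s=1,azl=1.85,azm=1.95,t1=.6,t2=.85,lay=(.5,.03)),A=(p,R),verbose=1)
E
```

```text
t 12.47 tcp [ 0.5976 -0.2415  0.376 ] q [-0.4   0.24  0.49  1.67  0.49  1.09  0.09] w 0.0921 gf 0.0 F [-0.2  0.7 -0.5]
tool z [ 0.161 -0.525 -0.836] tool y [0.973 0.228 0.044] grasp pt [ 0.5945 -0.2315  0.3918]
0 n 7 row [ 0.78  -1.275  3.221  0.007  0.168  0.011] q [ 0.44  0.66  0.25  1.53 -0.54  1.47  1.02] marg 0.53 err 0.0
1 n 3 row [0.    0.    3.667 0.    0.    0.   ] q [ 0.38  0.71  0.21  1.71 -0.6   1.24  1.08] marg 0.61 err 0.0
2 n 3 row [ 2.597 -0.    -3.797  0.     0.     0.   ] q [ 0.36  0.53  0.24  1.63 -0.54  1.47  0.94] marg 0.53 err 0.0
3 n 10 row [ 1.883  0.386 -0.25  -0.003 -0.157 -0.014] q [-0.85  0.43  0.18  2.07  0.86  1.26 -0.93] marg 0.49 err 0.0001
4 n 4 row [ 3.921 -0.     2.681  0.     0.     0.   ] q [-0.83  0.81  0.16  2.09  0.95  0.99 -1.25] marg 0.47 err 0.0
5 n 2 row [ 0. -0. -5.  0.  0.  0.] q [-0.92  0.71  0.1   2.02  0.8   1.17 -1.16] marg 0.51 err 0.0
6 n 6 row [-1.956  0.    -0.917 -0.     0.162 -0.   ] q [-0.14  0.24 -0.01  1.98  0.    0.92  0.13] marg 0.49 err 0.0002
7 n 5 row [-1.851 -0.     1.476 -0.     0.17   0.   ] q [ 0.46  0.77 -0.11  1.68 -0.58  1.33  0.97] marg 0.63 err 0.0001
8 n 2 row [-0.  0.  5.  0.  0.  0.] q [ 0.4   0.82 -0.16  1.82 -0.65  1.12  1.02] marg 0.67 err 0.0
9 n 4 row [ 3.193 -0.    -2.805  0.     0.     0.   ] q [ 0.4   0.55 -0.15  1.79 -0.63  1.38  0.85] marg 0.62 err 0.0
10 n 10 row [ 1.896e+00  4.580e-01  3.000e-01  1.000e-03 -1.570e-01 -1.100e-02] q [-0.78  0.48 -0.18  1.84  0.69  1.35 -0.92] marg 0.64 err 0.0001
11 n 3 row [ 3.301 -0.     3.756  0.     0.     0.   ] q [-0.8   0.71 -0.15  1.89  0.79  1.13 -1.12] marg 0.68 err 0.0
12 n 2 row [-0. -0. -5.  0.  0.  0.] q [-0.87  0.63 -0.2   1.79  0.69  1.32 -1.06] marg 0.68 err 0.0
```

```bash
python3 -m pendant '.78 -1.28 3.22 .007 .168 .011 9.18;.78 -1.28 3.22 .007 .168 .011 9.18;.78 -1.28 3.22 .007 .168 .011 9.18;.78 -1.28 3.22 .007 .168 .011 9.18;.78 -1.28 3.22 .007 .168 .011 9.18;.78 -1.28 3.22 .007 .168 .011 9.18;.78 -1.28 3.22 .007 .168 .011 9.18;0 0 0 0 0 0 9.18' >/dev/null
python3 - <<'E'
from h import *
show((.504,-.171,.082),1.726,.6)
im=arm.snapshot("side");b=arm.snapshot("top")
v=np.hstack([cv2.resize(im[150:360,220:430],(400,400)),cv2.resize(b[140:320,290:470],(400,400))]);cv2.imwrite("pics/pre.png",v[:,:,::-1])
E
```

```text
t 13.47 tcp [ 0.5115 -0.2231  0.1547] q [ 0.43  0.67  0.27  1.55 -0.56  1.45  1.05] w 0.092 gf 0.0 F [ 0.6 -0.4 -0.3]
tool z [-0.085  0.558 -0.825] tool y [0.988 0.152 0.001] grasp pt [ 0.5132 -0.2337  0.1703]
turn [ 0.002 -0.    -0.002]
shift after turn cm [ 0.24  0.06 10.87] | shift w/o turn cm [ 0.24  0.04 10.87]
```

View pics/pre.png

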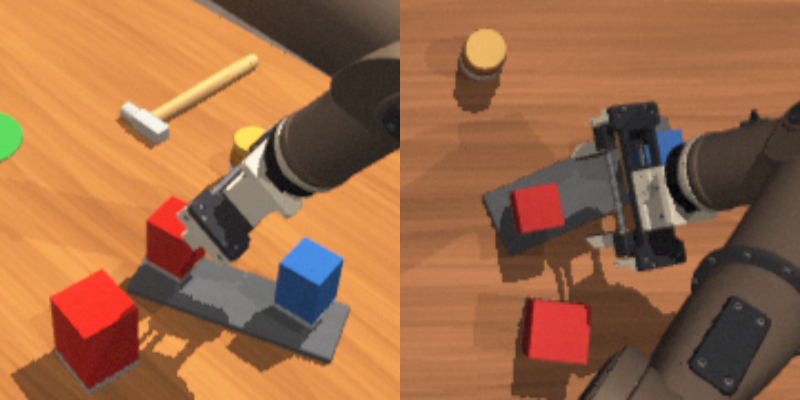

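The gripper straddles the small red pot (pot top at crop (538,208)) and is clear of the blue pot. I'll advance and close.

```bash
python3 -m pendant '.08 0 3.6 0 0 0 9.18;.08 0 3.6 0 0 0 9.18;.08 0 3.6 0 0 0 9.18;0 0 0 0 0 0 9.18;0 0 0 0 0 0 9.18' | tail -4
python3 -m pendant '0 0 0 0 0 0 4.5;0 0 0 0 0 0 4.5;0 0 0 0 0 0 4.5;0 0 0 0 0 0 4.5;0 0 0 0 0 0 4.5;0 0 0 0 0 0 4.5' 25 | tail -4
python3 -c "
from h import *
show((.504,-.171,.082),1.726,.6)"
```

```text
tcp_rot: [-0.22, 0.62, 0.728, 0.191]
force: [-0.4, -0.6, 0.3]
gripper_width: 0.0918
grasp_force: 0.0
tcp_rot: [-0.222, 0.621, 0.727, 0.191]
force: [-0.8, -1.0, 1.8]
gripper_width: 0.0538
grasp_force: 25.0
t 14.95 tcp [ 0.5031 -0.1601  0.0698] q [ 0.37  0.71  0.23  1.72 -0.62  1.23  1.1 ] w 0.0538 gf 25.0 F [-0.8 -1.   1.8]
tool z [-0.087  0.553 -0.828] tool y [0.988 0.156 0.001] grasp pt [ 0.5048 -0.1706  0.0855]
turn [0.    0.006 0.002]
shift after turn cm [-0.21 -0.08  0.28] | shift w/o turn cm [-0.21 -0.08  0.28]
```

```bash
python3 -m pendant '.56 0 -.83 0 0 0 4.5;1.12 0 -1.66 0 0 0 4.5;1.68 0 -2.49 0 0 0 4.5;1.68 0 -2.49 0 0 0 4.5;1.68 0 -2.49 0 0 0 4.5;1.12 0 -1.66 0 0 0 4.5;0 0 0 0 0 0 4.5;0 0 0 0 0 0 4.5' | tail -4
python3 - <<'E'
from h import *
show()
im=arm.snapshot("side");cv2.imwrite("pics/lift.png",cv2.resize(im[120:360,180:450],(540,480))[:,:,::-1])
from plan import *
p,R,s=pose()
pk=np.array([.504,-.171,.082])
run(np.array(s["q"]),[T((.5,.03,.225),1.85,.6-1.571)],A=(p,R),verbose=1)
E
```

```text
tcp_rot: [-0.223, 0.621, 0.727, 0.19]
force: [-1.2, 0.3, -1.4]
gripper_width: 0.0539
grasp_force: 25.0
t 15.95 tcp [ 0.5028 -0.1599  0.2093] q [ 0.34  0.55  0.27  1.62 -0.56  1.46  0.96] w 0.0539 gf 25.0 F [-1.2  0.3 -1.4]
tool z [-0.087  0.554 -0.828] tool y [0.988 0.156 0.   ] grasp pt [ 0.5044 -0.1704  0.225 ]
0 n 10 row [ 1.875  0.383 -0.258 -0.003 -0.156 -0.013] q [-0.87  0.43  0.2   2.07  0.85  1.26 -0.92] marg 0.5 err 0.0001
```

View pics/lift.png

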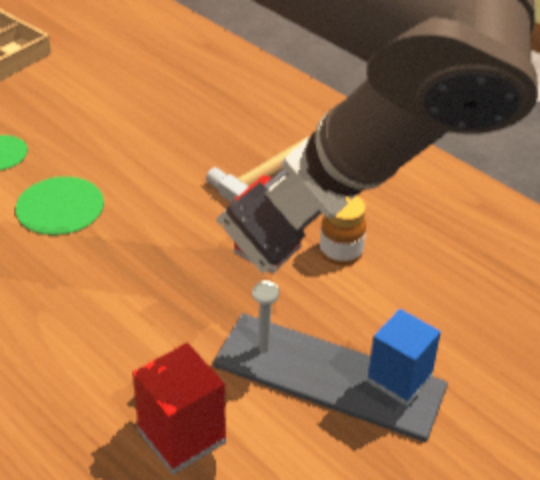

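Lifted: the bare peg crown shows at (265,292), the pot is in the fingers and the blue pot is still on its peg. Now rotate 90° and carry it over bare bench.

```bash
python3 -m pendant '1.88 .38 -.26 -.003 -.156 -.013 4.5;1.88 .38 -.26 -.003 -.156 -.013 4.5;1.88 .38 -.26 -.003 -.156 -.013 4.5;1.88 .38 -.26 -.003 -.156 -.013 4.5;1.88 .38 -.26 -.003 -.156 -.013 4.5' | tail -4
python3 -m pendant '1.88 .38 -.26 -.003 -.156 -.013 4.5;1.88 .38 -.26 -.003 -.156 -.013 4.5;1.88 .38 -.26 -.003 -.156 -.013 4.5;1.88 .38 -.26 -.003 -.156 -.013 4.5;1.88 .38 -.26 -.003 -.156 -.013 4.5;0 0 0 0 0 0 4.5' | tail -4
python3 - <<'E'
from h import *
show((.5,.03,.04),1.85,.595-1.571)
E
```

```text
tcp_rot: [0.084, 0.625, 0.775, -0.048]
force: [-1.5, 0.9, -2.4]
gripper_width: 0.0539
grasp_force: 25.0
tcp_rot: [0.373, 0.53, 0.708, -0.281]
force: [-0.2, -0.3, -1.6]
gripper_width: 0.0541
grasp_force: 25.0
t 17.38 tcp [0.5036 0.0187 0.2115] q [-0.93  0.5   0.25  2.02  0.8   1.24 -0.91] w 0.0541 gf 25.0 F [-0.2 -0.3 -1.6]
tool z [ 0.23  -0.793 -0.564] tool y [ 0.96   0.281 -0.003] grasp pt [0.4993 0.0338 0.2222]
turn [ 0.003 -0.004  0.005]
shift after turn cm [14.87 -0.04 10.53] | shift w/o turn cm [1.483e+01 1.000e-02 1.059e+01]
```

```bash
python3 -m pendant '3.7 0 2.64 0 -.004 0.002 4.5;3.7 0 2.64 0 0 0 4.5;3.7 0 2.64 0 0 0 4.5;2.7 0 1.9 0 0 0 4.5;1 0 .7 0 0 0 4.5;0 0 0 0 0 0 4.5' | tail -4
python3 -m pendant '.33 0 .23 0 0 0 4.5;.33 0 .23 0 0 0 4.5;0 0 0 0 0 0 4.5' | tail -4
python3 - <<'E'
from h import *
show((.5,.03,.028),1.85,.595-1.571)
E
```

```text
tcp_rot: [0.374, 0.535, 0.704, -0.28]
force: [-0.1, 0.1, -1.4]
gripper_width: 0.0536
grasp_force: 25.0
tcp_rot: [0.375, 0.535, 0.704, -0.279]
force: [0.3, -0.0, -1.5]
gripper_width: 0.0539
grasp_force: 25.0
t 18.5 tcp [0.5071 0.0124 0.0263] q [-0.91  0.85  0.24  2.07  0.88  0.95 -1.22] w 0.0539 gf 25.0 F [ 0.3 -0.  -1.5]
tool z [ 0.229 -0.793 -0.564] tool y [0.962 0.272 0.008] grasp pt [0.5027 0.0275 0.037 ]
turn [ 0.002 -0.004 -0.009]
shift after turn cm [ 0.91 -0.2   0.24] | shift w/o turn cm [ 0.91 -0.2   0.25]
```

```bash
python3 -m pendant '.33 0 .23 0 0 0 4.5;.25 0 .17 0 0 0 4.5;0 0 0 0 0 0 4.5' | grep -E "force|pos"
python3 -m pendant '.12 0 .085 0 0 0 4.5;0 0 0 0 0 0 4.5' | grep -E "force|pos"
python3 -m pendant '.12 0 .085 0 0 0 4.5;0 0 0 0 0 0 4.5' | grep -E "force|pos"
python3 - <<'E'
from h import *
show()
E
```

```text
ee_pos: [0.507, 0.0122, 0.0188]
force: [-0.5, -0.1, -1.3]
grasp_force: 25.0
ee_pos: [0.5071, 0.0122, 0.0175]
force: [-0.2, 0.4, -1.7]
grasp_force: 25.0
ee_pos: [0.5072, 0.0122, 0.0162]
force: [0.2, -0.3, -0.6]
grasp_force: 25.0
t 19.38 tcp [0.5072 0.0122 0.0162] q [-0.9   0.87  0.24  2.07  0.88  0.94 -1.24] w 0.0538 gf 25.0 F [ 0.2 -0.3 -0.6]
tool z [ 0.229 -0.794 -0.563] tool y [0.962 0.272 0.008] grasp pt [0.5028 0.0273 0.0269]
```

```bash
python3 -m pendant '.08 0 .056 0 0 0 4.5;0 0 0 0 0 0 4.5' | grep -E "force|pos"
python3 -m pendant '.08 0 .056 0 0 0 4.5;0 0 0 0 0 0 4.5' | grep -E "force|pos"
python3 - <<'E'
from h import *
im=arm.snapshot("side");b=arm.snapshot("top")
v=np.hstack([cv2.resize(im[160:330,190:360],(400,400)),cv2.resize(b[150:310,200:360],(400,400))]);cv2.imwrite("pics/lay.png",v[:,:,::-1])
E
```

```text
ee_pos: [0.5072, 0.0121, 0.016]
force: [-1.4, 3.1, 7.5]
grasp_force: 25.0
ee_pos: [0.5073, 0.0121, 0.0159]
force: [-5.0, 8.5, 17.7]
grasp_force: 25.0
```

View pics/lay.png

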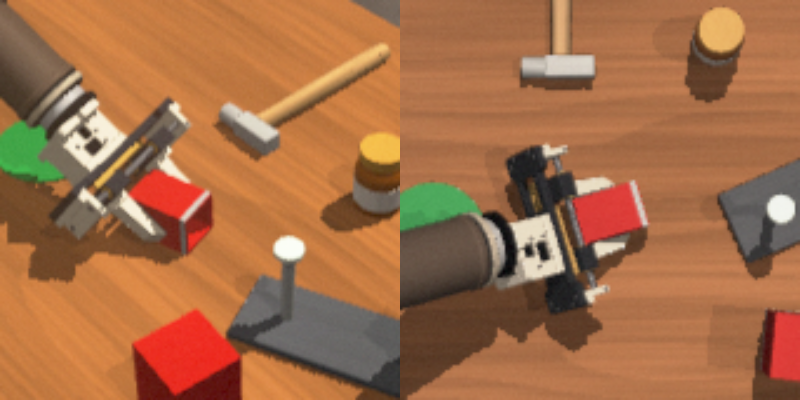

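The pot lies flat on bare bench at crop right (610,210), mouth toward the stand. I'll relax the press, open and back off.

```bash
python3 -m pendant '-.08 0 -.056 0 0 0 4.5;0 0 0 0 0 0 9.18;0 0 0 0 0 0 9.18;0 0 0 0 0 0 9.18;0 0 0 0 0 0 9.18;0 0 0 0 0 0 9.18' | tail -3
python3 -m pendant '0 0 -2.5 0 0 0 9.18;0 0 -2.5 0 0 0 9.18;0 0 -2.5 0 0 0 9.18;0 0 -2.5 0 0 0 9.18;0 0 0 0 0 0 9.18' | tail -3
python3 - <<'E'
from h import *
from plan import *
show()
p,R,s=pose()
L=(.503,.03,.03)
def back(g,az,th,d): P,R=T(g,az,th);return P-d*R.as_matrix()[:,2],R
run(np.array(s["q"]),[T((.503,.03,.2),1.85,0),back(L,1.85,.85,.1)],A=(p,R),verbose=1)
E
```

```text
force: [-0.3, 0.3, 0.4]
gripper_width: 0.0917
grasp_force: 0.0
force: [-0.8, -0.4, 0.3]
gripper_width: 0.0919
grasp_force: 0.0
t 21.35 tcp [0.4845 0.0934 0.0716] q [-1.    0.77  0.19  1.99  0.74  1.13 -1.14] w 0.0919 gf 0.0 F [-0.8 -0.4  0.3]
tool z [ 0.231 -0.792 -0.565] tool y [0.962 0.274 0.009] grasp pt [0.4802 0.1085 0.0823]
0 n 6 row [-1.982e+00  1.600e-02 -9.860e-01  1.000e-03  1.620e-01 -1.000e-03] q [-0.2   0.25  0.06  1.97 -0.02  0.92  0.15] marg 0.49 err 0.0002
1 n 5 row [-1.851 -0.     1.476 -0.     0.17   0.   ] q [ 0.42  0.77 -0.05  1.67 -0.61  1.35  1.  ] marg 0.63 err 0.0001
```

```bash
python3 -m pendant '-1.98 0 -.99 0 .162 0 9.18;-1.98 0 -.99 0 .162 0 9.18;-1.98 0 -.99 0 .162 0 9.18;-1.98 0 -.99 0 .162 0 9.18;-1.98 0 -.99 0 .162 0 9.18;-1.98 0 -.99 0 .162 0 9.18;0 0 0 0 0 0 9.18' | tail -3
python3 - <<'E'
from h import *
from plan import *
show()
p,R,s=pose()
im=arm.snapshot("side");b=arm.snapshot("top")
v=np.hstack([cv2.resize(im[160:330,190:360],(400,400)),cv2.resize(b[150:310,200:360],(400,400))]);cv2.imwrite("pics/re.png",v[:,:,::-1])
x=np.array([np.cos(1.85),np.sin(1.85)])
L=np.array([.5045,.0215,.027]);pts=[(*(L[:2]+a*.04*x+b_*.027*np.array([x[1],-x[0]])),.054) for a in(-1,1) for b_ in(-1,1)]
print("expected top-face corners side px",proj("side",pts).round(0).tolist(),"top",proj("top",pts).round(0).tolist())
def back(g,az,th,d): P,R=T(g,az,th);return P-d*R.as_matrix()[:,2],R
m=(.48,.234,.05)
run(np.array(s["q"]),[back(L,1.85,.65,.1),T(L,1.85,.65),T((.5045,.0215,.2),1.85,.65),T((*m[:2],.2),1.95,.65-1.571),T(m,1.95,.65-1.571),back(m,1.95,.65-1.571,.1)],A=(p,R),verbose=1)
E
```

```text
force: [0.3, -0.7, 0.2]
gripper_width: 0.0921
grasp_force: 0.0
t 22.23 tcp [0.502  0.0204 0.1808] q [-0.15  0.28 -0.    1.93  0.01  0.92  0.1 ] w 0.0921 gf 0.0 F [ 0.3 -0.7  0.2]
tool z [ 0.01  -0.006 -1.   ] tool y [0.966 0.258 0.008] grasp pt [0.5018 0.0205 0.1998]
expected top-face corners side px [[269.0, 254.0], [280.0, 242.0], [243.0, 243.0], [255.0, 231.0]] top [[299.0, 240.0], [294.0, 222.0], [273.0, 248.0], [267.0, 230.0]]
0 n 4 row [-1.737  0.076  1.916  0.003  0.165 -0.004] q [ 0.38  0.64 -0.1   1.77 -0.51  1.17  0.88] marg 0.62 err 0.0001
1 n 2 row [-0. -0.  5.  0.  0.  0.] q [ 0.33  0.73 -0.14  1.88 -0.58  0.96  0.93] marg 0.69 err 0.0
2 n 4 row [ 2.617  0.    -3.443  0.     0.     0.   ] q [ 0.32  0.46 -0.12  1.82 -0.54  1.26  0.75] marg 0.69 err 0.0
3 n 10 row [ 2.022e+00  4.470e-01 -1.490e-01 -2.000e-03 -1.570e-01 -1.100e-02] q [-0.87  0.57 -0.16  1.81  0.78  1.49 -1.02] marg 0.51 err 0.0001
4 n 3 row [ 3.981 -0.     3.025  0.     0.     0.   ] q [-0.87  0.82 -0.15  1.83  0.85  1.31 -1.21] marg 0.57 err 0.0
5 n 2 row [ 0. -0. -5.  0.  0.  0.] q [-0.95  0.77 -0.19  1.7   0.76  1.49 -1.16] marg 0.51 err 0.0
```

View pics/re.png

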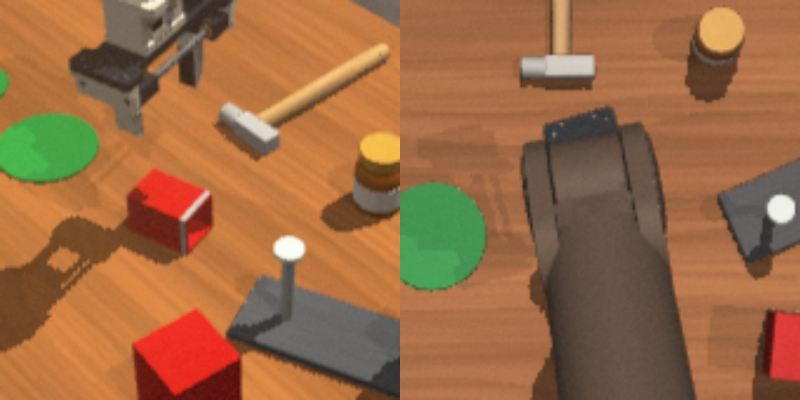

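The pot lies freely; its top-face corners at side px about (256,232), (279,241), (268,253), (244,246) match the expected ones within 1–3 px. Regrip.

```bash
python3 -m pendant '-1.74 .08 1.92 .003 .165 -.004 9.18;-1.74 .08 1.92 .003 .165 -.004 9.18;-1.74 .08 1.92 .003 .165 -.004 9.18;-1.74 .08 1.92 .003 .165 -.004 9.18;0 0 0 0 0 0 9.18;0 0 0 0 0 0 9.18' | tail -3
python3 - <<'E'
from h import *
show((.5045,.0215,.029),1.85,.65)
E
```

```text
force: [0.7, 0.6, -0.2]
gripper_width: 0.0914
grasp_force: 0.0
t 23.07 tcp [ 0.5169 -0.0146  0.0903] q [ 0.38  0.68 -0.13  1.75 -0.51  1.15  0.87] w 0.0914 gf 0.0 F [ 0.7  0.6 -0.2]
tool z [-0.18   0.58  -0.794] tool y [ 0.956  0.293 -0.002] grasp pt [ 0.5203 -0.0256  0.1054]
turn [-0.013 -0.003  0.013]
shift after turn cm [-0.68 -0.19  9.08] | shift w/o turn cm [-0.7  -0.09  9.08]
```

```bash
python3 -m pendant '-.35 -.05 3 -.006 0 .008 9.18;-.35 -.05 3 -.007 -.003 .007 9.18;0 -.05 3 0 0 0 9.18;0 0 0 0 0 0 9.18;0 0 0 0 0 0 9.18' | tail -3
python3 -m pendant '0 0 0 0 0 0 4.5;0 0 0 0 0 0 4.5;0 0 0 0 0 0 4.5;0 0 0 0 0 0 4.5;0 0 0 0 0 0 4.5;0 0 0 0 0 0 4.5' 25 | tail -3
python3 - <<'E'
from h import *
show((.5045,.0215,.029),1.85,.65)
E
```

```text
force: [-1.2, -0.4, 0.2]
gripper_width: 0.0914
grasp_force: 0.0
force: [-0.1, -0.5, 1.5]
gripper_width: 0.0537
grasp_force: 25.0
t 24.45 tcp [0.5024 0.0297 0.0149] q [ 0.35  0.75 -0.17  1.87 -0.57  0.94  0.92] w 0.0537 gf 25.0 F [-0.1 -0.5  1.5]
tool z [-0.163  0.583 -0.796] tool y [0.963 0.271 0.001] grasp pt [0.5055 0.0186 0.03  ]
turn [ 0.004  0.    -0.003]
shift after turn cm [ 0.18 -0.02  0.27] | shift w/o turn cm [ 0.18 -0.03  0.27]
```

```bash
python3 -m pendant '.6 0 -.8 0 0 0 4.5;1.5 0 -2 0 0 0 4.5;2.1 0 -2.8 0 0 0 4.5;2.4 0 -3.2 0 0 0 4.5;2.4 0 -3.2 0 0 0 4.5;1.2 0 -1.6 0 0 0 4.5;0 0 0 0 0 0 4.5' | tail -3
python3 - <<'E'
from h import *
from plan import *
show()
p,R,s=pose()
run(np.array(s["q"]),[T((.479,.237,.2),1.95,.65-1.571)],A=(p,R),verbose=1)
E
```

```text
force: [0.6, -0.9, -2.2]
gripper_width: 0.054
grasp_force: 25.0
t 25.32 tcp [0.503  0.0286 0.1856] q [ 0.33  0.51 -0.14  1.78 -0.53  1.23  0.75] w 0.054 gf 25.0 F [ 0.6 -0.9 -2.2]
tool z [-0.161  0.582 -0.797] tool y [0.963 0.271 0.003] grasp pt [0.5061 0.0176 0.2008]
0 n 10 row [ 2.106e+00  4.400e-01 -1.460e-01 -1.000e-03 -1.570e-01 -1.200e-02] q [-0.86  0.58 -0.19  1.8   0.79  1.51 -1.03] marg 0.49 err 0.0001
```

```bash
python3 -m pendant '2.1 .44 -.15 -.001 -.157 -.012 4.5;2.1 .44 -.15 -.001 -.157 -.012 4.5;2.1 .44 -.15 -.001 -.157 -.012 4.5;2.1 .44 -.15 -.001 -.157 -.012 4.5;2.1 .44 -.15 -.001 -.157 -.012 4.5' | tail -3
python3 -m pendant '2.1 .44 -.15 -.001 -.157 -.012 4.5;2.1 .44 -.15 -.001 -.157 -.012 4.5;2.1 .44 -.15 -.001 -.157 -.012 4.5;2.1 .44 -.15 -.001 -.157 -.012 4.5;2.1 .44 -.15 -.001 -.157 -.012 4.5;0 0 0 0 0 0 4.5;0 0 0 0 0 0 4.5' | tail -3
python3 - <<'E'
from h import *
show((.479,.237,.06),1.95,.65-1.571)
im=arm.snapshot("side");b=arm.snapshot("top")
v=np.hstack([cv2.resize(im[100:300,130:330],(400,400)),cv2.resize(b[150:310,130:290],(400,400))]);cv2.imwrite("pics/mat.png",v[:,:,::-1])
E
```

```text
force: [-0.7, -0.3, -2.9]
gripper_width: 0.0544
grasp_force: 25.0
force: [-0.0, -0.8, -0.9]
gripper_width: 0.0541
grasp_force: 25.0
t 26.82 tcp [0.4837 0.2218 0.187 ] q [-0.97  0.63 -0.05  1.76  0.72  1.47 -0.99] w 0.0541 gf 25.0 F [-0.  -0.8 -0.9]
tool z [ 0.293 -0.741 -0.604] tool y [ 0.928  0.373 -0.007] grasp pt [0.4781 0.2358 0.1985]
turn [-0.002  0.001  0.008]
shift after turn cm [11.07  0.13  8.32] | shift w/o turn cm [11.08  0.23  8.3 ]
```

View pics/mat.png

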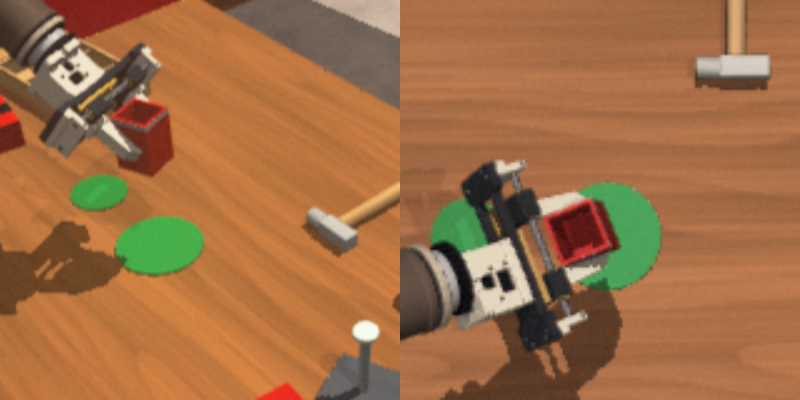

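The pot is upright, mouth-up, at crop right (580,232), above the mat. Lowering it.

```bash
python3 -m pendant '2.77 .05 2.08 0 0 0 4.5;2.77 .05 2.08 0 0 0 4.5;2.77 .05 2.08 0 0 0 4.5;2 .04 1.5 0 0 0 4.5;.77 .02 .58 0 0 0 4.5;0 0 0 0 0 0 4.5' | grep -E "pos|force"
python3 -m pendant '.4 0 .3 0 0 0 4.5;.24 0 .18 0 0 0 4.5;0 0 0 0 0 0 4.5' | grep -E "pos|force"
python3 - <<'E'
from h import *
show((.479,.237,.047),1.95,.65-1.571)
E
```

```text
ee_pos: [0.4855, 0.2232, 0.0504]
force: [-0.1, -0.4, -1.5]
grasp_force: 25.0
ee_pos: [0.4849, 0.2238, 0.0417]
force: [-0.2, 0.1, -2.2]
grasp_force: 25.0
t 28.05 tcp [0.4849 0.2238 0.0417] q [-0.98  0.85 -0.05  1.8   0.77  1.28 -1.17] w 0.0539 gf 25.0 F [-0.2  0.1 -2.2]
tool z [ 0.295 -0.74  -0.605] tool y [ 0.928  0.373 -0.004] grasp pt [0.4793 0.2379 0.0532]
turn [0.    0.    0.006]
shift after turn cm [ 0.45 -0.06  0.43] | shift w/o turn cm [ 0.45 -0.06  0.43]
```

```bash
python3 -m pendant '.24 0 .18 0 0 0 4.5;0 0 0 0 0 0 4.5' | grep -E "pos|^force"
python3 -m pendant '.12 0 .09 0 0 0 4.5;0 0 0 0 0 0 4.5' | grep -E "pos|^force"
python3 -m pendant '.08 0 .06 0 0 0 4.5;0 0 0 0 0 0 4.5' | grep -E "pos|^force"
```

```text
ee_pos: [0.4848, 0.2237, 0.0384]
force: [-1.1, -0.4, -2.2]
ee_pos: [0.4849, 0.2237, 0.0369]
force: [-0.2, -0.1, -2.4]
ee_pos: [0.4849, 0.2237, 0.036]
force: [-0.1, -0.5, -1.4]
```

```bash
python3 -m pendant '.08 0 .06 0 0 0 4.5;0 0 0 0 0 0 4.5' | grep -E "pos|^force"
python3 -m pendant '.08 0 .06 0 0 0 4.5;0 0 0 0 0 0 4.5' | grep -E "pos|^force"
```

```text
ee_pos: [0.4849, 0.2237, 0.0355]
force: [-2.4, 0.4, 5.3]
ee_pos: [0.4848, 0.2236, 0.0353]
force: [-3.8, 1.2, 12.1]
```

```bash
python3 -m pendant '-.07 0 -.05 0 0 0 4.5;0 0 0 0 0 0 9.18;0 0 0 0 0 0 9.18;0 0 0 0 0 0 9.18;0 0 0 0 0 0 9.18;0 0 0 0 0 0 9.18' | tail -3
python3 -m pendant '0 0 -2.5 0 0 0 9.18;0 0 -2.5 0 0 0 9.18;0 0 -2.5 0 0 0 9.18;0 0 -2.5 0 0 0 9.18;0 0 -3 0 0 0 9.18;0 0 -3 0 0 0 9.18;0 0 0 0 0 0 9.18;0 0 0 0 0 0 9.18' | tail -3
python3 - <<'E'
from h import *
show()
im=arm.snapshot("side");b=arm.snapshot("top")
v=np.hstack([cv2.resize(im[130:340,150:430],(533,400)),cv2.resize(b[180:300,150:230],(267,400))]);cv2.imwrite("pics/end.png",v[:,:,::-1])
for n,i in(("side",im),("top",b)): 
    for m,A,c in blobs(i,(100,130,50),(125,255,255)): print(n,"blue",A,c.round(1))
    for m,A,c in blobs(i,(45,120,60),(75,255,255)): print(n,"green",A,c.round(1))
    for m,A,c in blobs(i,(0,170,60),(6,255,255)): print(n,"red",A,c.round(1),onz(n,c,.084 if n=="top" else .05).round(3))
E
```

```text
force: [-0.3, 0.3, 0.2]
gripper_width: 0.0913
grasp_force: 0.0
force: [-0.3, 0.5, -0.2]
gripper_width: 0.0919
grasp_force: 0.0
t 31.05 tcp [0.438  0.3412 0.1313] q [-1.1   0.8  -0.09  1.57  0.64  1.56 -1.08] w 0.0919 gf 0.0 F [-0.3  0.5 -0.2]
tool z [ 0.294 -0.741 -0.604] tool y [ 0.928  0.373 -0.005] grasp pt [0.4324 0.3552 0.1428]
side blue 1043 [381.4 296.7]
side green 381 [179.  195.9]
side green 512 [211.  226.3]
side red 19830 [195.5  47.3] [1.146 1.286 0.05 ]
side red 727 [  6.4 160.3] [0.14  0.904 0.05 ]
side red 149 [204.8 200.7] [0.499 0.276 0.05 ]
side red 178 [215.2 215. ] [0.483 0.202 0.05 ]
side red 2010 [269.7 321.6] [ 0.354 -0.188  0.05 ]
top blue 456 [405.5 209.3]
top green 874 [213.9 244.3]
top green 497 [158.  244.1]
top red 373 [209.5 243.8] [0.48  0.232 0.084]
top red 297 [ 56.3 258.6] [0.444 0.673 0.084]
top red 413 [ 80.4 260.9] [0.436 0.603 0.084]
top red 790 [360.2 288.8] [ 0.348 -0.195  0.084]
```

View pics/end.png

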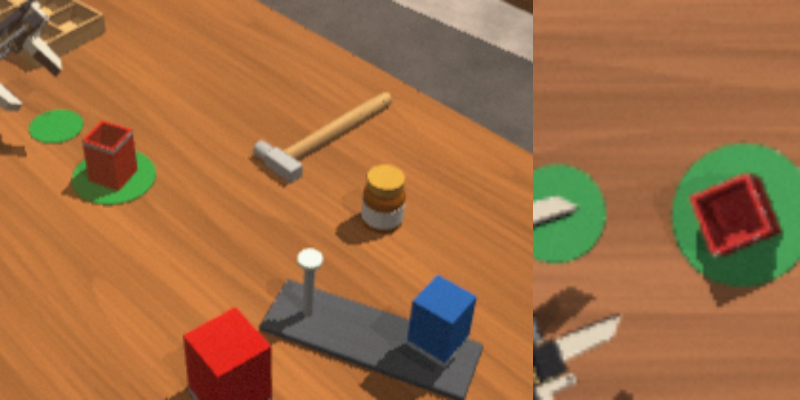

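The pot stands mouth-up on the mat at top px (209.5,243.8), about 2 mm from the mat centre. The blue pot hasn't moved, and the jar and hammer look the same as in the earlier views. The gripper is clear, so I'll hand in.

```bash
python3 -c "
from bench import arm
print(arm.sign_off())"
```

```text
the job is handed in; nothing more can be done
None
```

The job is handed in: the red pot stands mouth-up about 2 mm from the mat's centre, after a put-down and regrip on the bare bench. The final pictures show the blue pot on its peg and the jar and hammer in place; the sign-off returned no verdict.

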